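Refit the stand's hinge pin in an opened all-in-one computer

ROBOT

A 7-joint arm with a two-finger parallel gripper is mounted at the origin on the work surface. World frame = base frame: x ahead of the robot, y to its left, z up, the work surface at z = 0. Lengths are in m, angles in rad, forces in N, time in s.
With the tool pointing down it reaches from about 0.4 to 0.85 m from the base axis. Payload 10.4 kg.
Tool frame: the origin (TCP) lies midway between the tips of the shut fingers; the grasp point (between the pads) lies 19 mm behind it (r.grip_depth is the distance from the TCP to the grasp point, in m); z points along the fingers, y is the line along which they close (so a half turn about z gives the same grasp; the last joint's range is limited). The gripper opens to 87 mm and grips with 3 to 60 N. Pads are 19 mm wide; open, the fingers measure 117 mm over their backs; the gripper's body (75 mm by 190 mm) begins 51 mm behind the grasp point.
Start: joints at [1.309, 0.332, -0.065, 1.46, 0.022, 1.35, -0.088], TCP at [0.148, -0.607, 0.223] pointing down, gripper open.
Joint ranges: [-2.6, 2.6], [-0.5, 2.12], [-1.47, 1.34], [0.16, 2.42], [-1.27, 4.41], [0.06, 2.06], [-2.6, 2.6]. Speed limits (rad/s): [2.22, 2.22, 2.79, 2.79, 3.14, 3.14, 3.14].

INTERFACE

Orientations are given as a unit quaternion [w, x, y, z].
In Python, from rig import r gives the robot as it stands.
- The arm moves only by the tool move_arm, never from a script. Its argument "targets" is a list of rows, each a list of 4 numbers: the shift along the tool's x, y, z as a fraction of full scale, then the turn about the tool's z as a fraction of full scale. A call has 1 to 12 rows; each row shifts and turns the commanded pose from where the row before left it, along the tool's axes as they then stand; what a row does not reach is not made up. Full scale, the value 1, is 0.03 m for a shift and 10 degrees for a turn. A row lasts 1/8 s, in which the tool goes at most 62.5 mm and 10.7 degrees, less where a joint would pass 70% of its speed; a pose out of reach is approached as far as the arm can. A call with a number of a shift or a turn outside -1 to 1 is refused whole. A call with a gripper value outside its range is refused whole. "jaw" is the opening in per cent of the stroke, from 0 (shut) to 100 (fully open), set as the call begins (left out, the last holds). The fingers move at their own pace and stop on an object; "newtons" is the grip in N (left out, the last holds). Time passes only in rows, so rows that do not move let the fingers close. It gives the time, the measured TCP pose, the force, the opening and the grip force at its end, in the units of the state.
- r.observe(): the state, without advancing time (a new reading comes with each control period).
- r.snapshot(name): name is "side" or "top" or "wrist"; returns a dict with "frame" (420x560x3 uint8, red, green, blue), "vertical_fov" (degrees; the focal length in pixels is half the picture's height over the tangent of half this angle, whatever the lens; pixels are square), "cx", "cy" (the principal point, pixels), "k1" (the pictures are not rectified: a ray, as slopes to the right and down, at radius r is drawn at 1 + k1 r^2 times it, then the intrinsics apply), "origin" and "rotation" of the camera in the world. Camera axes: x right, y up, looking along -z (the intrinsics and any distortion apply to the point x, -y, -z); pixel columns grow to the right and rows downward; lengths in m; the calibration is good to about 2 mm. A picture is of the moment at which its call begins. There is no depth.
- r.hand_in(): hands the job in; it is judged then, once.
The state is a dict: "t": time; "joint_positions": joint angles; "qvel": joint speeds; "joint_torque": joint torques, N m; "ee_pos": TCP position; "eef_rot": TCP orientation; "contact_force": force on the tool from outside, world axes, zero at the start; "moment": the same for the moment, N m; "grip_width": opening from 0.0 (shut) to 1.0 (fully open); "grip_force": force on a finger pad.
Only numpy, scipy, OpenCV 4.12 (cv2) and the standard library are available. Lean on these libraries where they do the work, as an engineer would, in place of code of your own. Each camera call takes 0.05 s, during which the arm holds its last target. There are 200 camera calls.

TASK

Put the stand's hinge pin back into the opened computer: take the red-handled pin from the blue cradle, slide it through the first lug, the stand's eye and the second lug, entering from the side nearest the cradle, until its collar sits flush on the first lug, then let go of it. Feel your way in and do not force it, since the plastic lugs crack easily, and leave the screwdriver, fan and drive where they lie.

Things in the scene. Friction and masses are not known exactly. Their poses are not given: they have to be found in the camera images.
- cover: Black rear cover of an all-in-one computer, fixed, lying inside-up: 280 mm (its x) by 420 mm (y), floor 14 mm thick, rim 22 mm. Origin: centre of its underside. It carries the stand hinge: three upright plates in a row along its y, with 13.5 mm holes on one line parallel to y. Lugs crack if the pin or gripper presses on cover, lugs or stand with over 30 N. Other parts on it are lower than 45 mm.
- eye_nominal (a point): Nominal centre of the first grey lug's hole, on its outer face: cover x -30, y +50, 62 mm above bench; axes are the cover's. The pin enters along -y. Lug 10 mm thick, 36 mm wide, 18 mm above the hole line; hole 13.5 mm, chamfer 1.5 mm. The lugs' screws are in slots: the whole hinge is really shifted by up to 8 mm in x and 5 mm in z (not in y), unknown, rigid there.
- stand_eye_nominal (a point): Nominal centre of the aluminium stand's eye, the middle plate: 12 mm thick, 13.5 mm hole, at y -44 to -56 mm from the first lug's outer face. Shifted along with the lugs, and in addition loose by up to 2 mm either way along the cover's x (about 0.6 N friction): the pin's tapered tip nudges it into line.
- lug2_nominal (a point): Nominal centre of the second grey lug's hole: 10 mm thick, 13.5 mm hole, at y -90 to -100 mm from the first lug's outer face. Exactly in line with the first lug along the cover's y, and shifted by the same unknown amount.
- pin: Loose steel hinge pin, 80 to 170 g, level in the cradle. Origin on its axis at the collar's seating face. Shaft 12 mm diameter along its -y, 128 mm long, the last 6 mm tapering to 8.4 mm at the flat tip. Collar 26 mm diameter, 4 mm thick on the +y side, then a red round handle 18 mm diameter, 40 mm long. In the cradle its axis is 40 mm up. Seated, its origin is in the first lug's outer face.
- pin_grip (a point): Middle of the red handle, on the axis, 24 mm from the seating face (pin y +24 mm); free all round, a good place to grip from above, across the pin.
- pin_tip (a point): Centre of the pin's flat tip, 128 mm from the seating face (pin y -128 mm).
- cradle: Blue plastic cradle fixed to the bench, 60 mm (x) by 100 mm (y), 46 mm high, with two open-topped forks at y +-35 mm holding the shaft along its y with 1.6 mm side play; lift the pin straight up 20 mm to clear it. The handle overhangs its +y end. Origin: centre of its underside.
- screwdriver: Loose screwdriver lying on the bench near the robot; leave it. Origin at its underside.
- fan: Loose black square cooling fan, 75 x 75 x 15 mm, flat on the bench; leave it. Origin: centre of its underside.
- drive: Loose silver drive, 70 x 100 x 9 mm, flat on the bench; leave it. Origin: centre of its underside.
Not all that is in view belongs to the job. Several things have the shape of the pin; the one meant has the colours described above.

How it is judged:
By the outcome, as a careful person would: the job done as asked, in the order asked, and still so for the second after the job is handed in, with the robot touching nothing.
It also fails if it takes over 72 s, if anything falls off the work surface, if the arm or the gripper's body presses on something with over 40 N, if the wrist force passes 120 N, or if a joint passes its speed limit or range.

## Working session

There is one attempt and no reset: what is moved stays moved. The work goes in short steps, Python scripts to look and compute and a tool call to move; the robot and the scene stay as the last step left them, time stands still between calls to the robot, and variables do not carry over. Pictures are saved under pics/ and viewed, at most 10 in all, crops included, and the job is handed in when it is done.

Besides the shell and the picture viewer there is one more tool, called after ">>>" in YAML: its name, and indented under it one key for each argument. move_arm: Moves the arm, as the interface text tells. Shift numbers are shares of 0.03 m and turn numbers shares of 10 degrees, none past 1 either way. Its arguments: {"type":"object","properties":{"targets":{"type":"array"},"jaw":{"type":"number"},"newtons":{"type":"number"}},"required":["targets"]}

```bash
mkdir -p pics; cat > h.py <<'E'
import numpy as np, cv2
from rig import r
def ray(s,u,v):
    f=210/np.tan(np.radians(s['vertical_fov'])/2)
    xd=np.array([(u-s['cx'])/f,(v-s['cy'])/f]); x=xd.copy()
    for _ in range(30): x=xd/(1+s['k1']*(x@x))
    d=np.array(s['rotation']).reshape(3,3)@np.array([x[0],-x[1],-1]); return np.array(s['origin']),d/np.linalg.norm(d)
def onz(s,u,v,z):
    o,d=ray(s,u,v); return o+d*(z-o[2])/d[2]
def proj(s,p):
    f=210/np.tan(np.radians(s['vertical_fov'])/2)
    c=np.array(s['rotation']).reshape(3,3).T@(np.array(p)-s['origin']); x=np.array([c[0],-c[1]])/-c[2]
    x=x*(1+s['k1']*(x@x)); return x*f+[s['cx'],s['cy']]
def tri(s1,p1,s2,p2):
    o1,d1=ray(s1,*p1);o2,d2=ray(s2,*p2)
    A=np.stack([d1,-d2],1);t=np.linalg.lstsq(A,o2-o1,rcond=None)[0]
    a,b=o1+t[0]*d1,o2+t[1]*d2; return (a+b)/2,np.linalg.norm(a-b)
def save(n,im): cv2.imwrite('pics/'+n+'.png',im[:,:,::-1])
E
python3 - <<'E'
from h import *
import pickle
S={n:r.snapshot(n) for n in('top','side','wrist')}
pickle.dump(S,open('S.pkl','wb'))
for n,s in S.items():
    save(n,s['frame']);print(n,s['vertical_fov'],s['cx'],s['cy'],s['k1'],s['origin'],np.round(s['rotation'],3).tolist())
print(r.observe(),r.grip_depth)
E
```

```text
top 48.47199850743996 287.2657984975267 206.6612972874014 -0.15034688801374219 [0.25211246 0.08604194 1.30041278] [0.721, 0.072, -0.072, -0.685]
side 46.877184514640376 280.090419799759 205.7889204386512 -0.14093799350862612 [0.23036935 0.774473   0.92282641] [-0.19, -0.071, 0.337, 0.919]
wrist 69.75804260343905 280.7172344582669 208.4351132054348 -0.03827401652842626 [ 0.21923085 -0.58958708  0.38538808] [0.779, -0.108, 0.085, -0.612]
{'t': 0.15, 'joint_positions': array([ 1.30939273,  0.33273479, -0.06466668,  1.4607448 ,  0.02161638,
        1.34986471, -0.08854432]), 'qvel': array([-0.00082721, -0.00257205,  0.00054616, -0.00368616, -0.00014294,
       -0.00093234, -0.00062287]), 'joint_torque': array([ 1.81298994e-03, -6.23633194e+01,  2.53455027e-02, -3.90140212e+01,
       -6.13059523e-02,  3.73173435e-02,  1.32145724e-04]), 'ee_pos': array([ 0.14774733, -0.60699767,  0.22193328]), 'eef_rot': array([-5.18972524e-04,  9.92883229e-01,  1.19090781e-01, -9.77383949e-05]), 'contact_force': array([-0.51166865,  0.04478287,  0.18030114]), 'moment': array([-0.01884498, -0.05239115, -0.01446642]), 'grip_force': 0.0, 'grip_width': 0.9994047154296439} 0.0187
```

View pics/top.png

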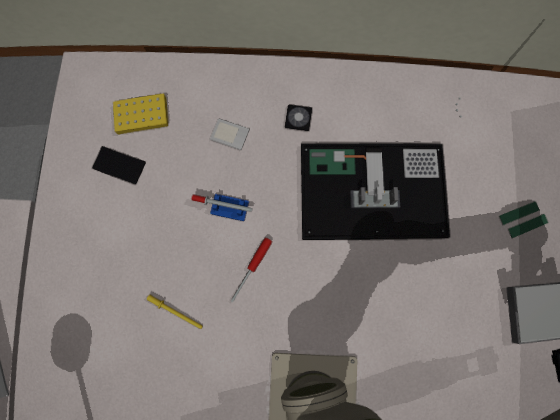

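View pics/side.png

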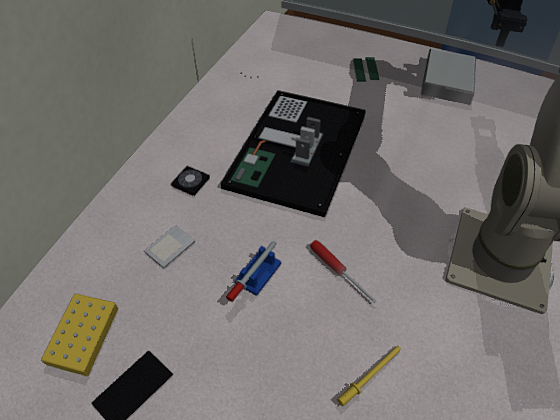

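The top view shows the red-handled pin in the blue cradle at (198,198)–(253,208), and the hinge at about (355–398,195). Two things could be taken for it: the yellow pin at (175,312) and the red screwdriver at (260,253). I choose the pin in the cradle and check it with a crop.

```bash
sed -i "s/np.array(s\['rotation'\]).reshape(3,3)/RM(s)/" h.py; cat >> h.py <<'E'
from scipy.spatial.transform import Rotation as Ro
def RM(s):
    q=np.array(s['rotation'])
    return Ro.from_quat(q[[1,2,3,0]]).as_matrix() if q.size==4 else q.reshape(3,3)
def blob(s,mask,box):
    m=np.zeros(mask.shape,np.uint8);x0,y0,x1,y1=box;m[y0:y1,x0:x1]=mask[y0:y1,x0:x1]
    ys,xs=np.nonzero(m);return m,xs,ys
E
python3 - <<'E'
from h import *
import pickle
S=pickle.load(open('S.pkl','rb'))
a=cv2.resize(S['top']['frame'][180:230,180:270],None,fx=4.4,fy=4.4,interpolation=3)
b=cv2.resize(S['side']['frame'][230:310,215:295],None,fx=4.5,fy=4.5,interpolation=3)
c=cv2.resize(S['top']['frame'][140:242,295:455],None,fx=2.45,fy=2.45,interpolation=3)
d=cv2.resize(S['side']['frame'][105:180,250:340],None,fx=4.2,fy=4.2,interpolation=3)
im=np.zeros((600,800,3),np.uint8)
for q,(x,y) in((a,(0,0)),(c,(400,0)),(b,(0,235)),(d,(400,260))):
    q=q[:600-y,:800-x];im[y:y+q.shape[0],x:x+q.shape[1]]=q
save('crops',im)
for n,box in(('top',(185,185,215,215)),('side',(220,270,250,310))):
    f=S[n]['frame'].astype(int);m=(f[...,0]>1.8*f[...,1])&(f[...,0]>1.8*f[...,2])&(f[...,0]>80)
    _,xs,ys=blob(S[n],m,box);print(n,len(xs),xs.mean(),ys.mean(),xs.min(),xs.max(),ys.min(),ys.max())
    if n=='top': print(onz(S[n],xs.mean(),ys.mean(),.042)); p1=(xs.mean(),ys.mean())
    else: print(onz(S[n],xs.mean(),ys.mean(),.042),tri(S['top'],p1,S['side'],(xs.mean(),ys.mean())))
# cover corners
for n in('top','side'):
    f=S[n]['frame'].max(2);m=(f<45).astype(np.uint8)
    m=cv2.morphologyEx(m,cv2.MORPH_CLOSE,np.ones((25,25)))
    c=max(cv2.findContours(m,0,2)[0],key=lambda c:cv2.contourArea(c) if cv2.boundingRect(c)[1]<200 and cv2.boundingRect(c)[3]<150 else 0)
    bx=cv2.boxPoints(cv2.minAreaRect(c));ap=cv2.approxPolyDP(c,8,True)[:,0]
    print(n,[(p.tolist(),np.round(onz(S[n],*p,.022),4).tolist()) for p in ap])
E
```

```text
top 76 198.17105263157896 198.22368421052633 192 205 195 202
[0.52332461 0.34264453 0.042     ]
side 127 235.09448818897638 290.78740157480314 227 242 283 299
[0.52267123 0.34081641 0.042     ] (array([0.52233101, 0.34204703, 0.04446011]), np.float64(0.000918299365795895))
top [([288, 105], [0.8225, 0.1077, 0.022]), ([285, 127], [0.7527, 0.1129, 0.022]), ([301, 130], [0.7458, 0.0659, 0.022]), ([303, 239], [0.4274, 0.0463, 0.022]), ([449, 236], [0.4553, -0.3655, 0.022]), ([441, 144], [0.7275, -0.3479, 0.022]), ([311, 144], [0.7044, 0.0352, 0.022]), ([311, 108], [0.8166, 0.0395, 0.022])]
side [([364, 110], [0.4553, -0.3646, 0.022]), ([277, 91], [0.7287, -0.3466, 0.022]), ([227, 172], [0.7081, 0.024, 0.022]), ([187, 166], [0.816, 0.0459, 0.022]), ([171, 184], [0.8207, 0.1184, 0.022]), ([324, 216], [0.4262, 0.0627, 0.022])]
```

View pics/crops.png

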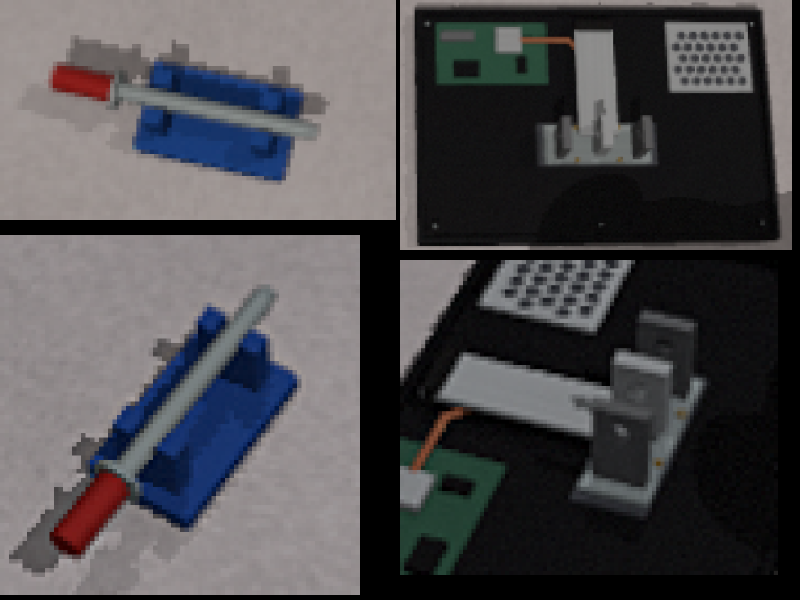

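```bash
cat >> h.py <<'E'
def lineplane(s,u,v,p0,n):
    o,d=ray(s,u,v);return o+d*((p0-o)@n)/(d@n)
E
python3 - <<'E'
from h import *
import pickle
S=pickle.load(open('S.pkl','rb'));t=S['top'];s=S['side']
g=lambda x,y:(180+x/4.4,180+y/4.4)
gs=lambda x,y:(215+x/4.5,230+(y-235)/4.5)
tip,_=tri(t,g(318,131),s,gs(268,292));print('tip tri',tip,_, 'z=.042',onz(t,*g(318,131),.04),onz(s,*gs(268,292),.04))
print('end',onz(t,*g(53,76),.042),onz(s,*gs(67,545),.04))
print('collar',onz(t,*g(114,92),.042),onz(s,*gs(117,477),.04))
gc=lambda x,y:(295+(x-400)/2.45,140+y/2.45)
cs=[onz(t,*gc(*p),.022) for p in((415,6),(760,9),(778,240),(417,244))]
print('cover corners',np.round(cs,4).tolist(),[np.linalg.norm(cs[i]-cs[i-1]) for i in range(4)])
pat=np.array([(.14,.21),(.14,-.21),(-.14,-.21),(-.14,.21)]);c=np.array(cs)[:,:2]
A=pat;B=c-c.mean(0);yaw=np.arctan2((A[:,0]*B[:,1]-A[:,1]*B[:,0]).sum(),(A*B).sum())
R=np.array([[np.cos(yaw),-np.sin(yaw)],[np.sin(yaw),np.cos(yaw)]]);o=c.mean(0)
print('cover',o,np.degrees(yaw),np.round(c-(A@R.T+o),4).tolist())
e=np.r_[o+R@[-.03,.05],.062];n=np.r_[R@[0,1],0]
print('eye nominal',e)
gd=lambda x,y:(250+(x-400)/4.2,105+(y-260)/4.2)
for p in((621,431),):
    h=lineplane(s,*gd(*p),e,n);print('hole1',h,R.T@(h-e)[:2],h[2])
# lug top corners in outer face plane
for p in((589,400),(655,414)):
    h=lineplane(s,*gd(*p),e,n);print('lugtop',h,R.T@(h-e)[:2],h[2])
# top view: lug1 top edge
h=lineplane(s,*gd(637,386),e-n*.044,n);print('hole2 face',h,R.T@(h-e)[:2])
w=S['wrist'];q=r.observe()
T=Ro.from_quat(np.array(q['eef_rot'])[[1,2,3,0]]).as_matrix();print('cam in tool',T.T@(w['origin']-q['ee_pos']),'axis',T.T@RM(w)@[0,0,-1],'right',T.T@RM(w)@[1,0,0])
E
```

```text
tip tri [0.49946322 0.19045659 0.03545114] 0.0005422363219452841 z=.042 [0.49884626 0.1901235  0.04      ] [0.49780586 0.19344829 0.04      ]
end [0.52515998 0.36009466 0.042     ] [0.52455905 0.36141856 0.04      ]
collar [0.5168105  0.32031325 0.042     ] [0.51953615 0.31958849 0.04      ]
cover corners [[0.7076, 0.0639, 0.022], [0.7288, -0.3508, 0.022], [0.4498, -0.3663, 0.022], [0.4256, 0.0492, 0.022]] [np.float64(0.28231927741321605), np.float64(0.41526304008821785), np.float64(0.2794124282588448), np.float64(0.4161561236725312)]
cover [ 0.57793245 -0.15098245] 3.113683307248715 [[0.0012, -0.0024], [-0.0004, 0.0023], [0.0002, 0.002], [-0.0011, -0.0019]]
eye nominal [ 0.54526087 -0.10268578  0.062     ]
hole1 [ 0.5486048  -0.10250388  0.0652268 ] [3.34887547e-03 1.06970514e-17] 0.06522679848114543
lugtop [ 0.56995192 -0.10134264  0.08421765] [ 2.47275472e-02 -1.15588706e-17] 0.08421765396162129
lugtop [ 0.52749312 -0.1036523   0.0860299 ] [-1.77940184e-02 -7.89934825e-17] 0.08602990377415054
hole2 face [ 0.55501488 -0.14622023  0.06457991] [ 0.00737494 -0.044     ]
cam in tool [ 0.07356173 -0.0001841  -0.16345988] axis [-2.71988717e-01 -5.13704275e-05  9.62300439e-01] right [5.11927239e-04 9.99999849e-01 1.98076240e-04]
```

>>> move_arm:
  targets:
    - [1, -0.6, 0, 0]
    - [1, -0.6, 0, 0]
    - [1, -0.6, 0, 0]
    - [1, -0.6, 0, 0]
    - [1, -0.6, 0, 0]
    - [1, -0.6, 0, 0]
    - [1, -0.6, 0, 0]
    - [1, -0.6, 0, 0]
    - [1, -0.6, 0, 0]
    - [1, -0.6, 0, 0]
    - [1, -0.6, 0, 0]
    - [1, -0.6, 0, 0]

```text
t: 1.65
ee_pos: [0.4471, -0.3114, 0.2224]
eef_rot: [-0.0, 0.993, 0.119, -0.0]
contact_force: [0.7, 0.2, -0.7]
grip_width: 0.999
grip_force: 0.0
```

>>> move_arm:
  targets:
    - [0.4, -1, 0.2, 0]
    - [0.4, -1, 0.2, 0]
    - [0.4, -1, 0.2, 0]
    - [0.4, -1, 0.2, 0]
    - [0.4, -1, 0.2, 0]
    - [0.4, -1, 0.2, 0]
    - [0.4, -1, 0.2, 0]
    - [0.4, -1, 0.3, 0]
    - [0.4, -1, 0.3, 0]
    - [0.4, -1, 0.3, 0]
    - [0.4, -0.9, 0.3, 0]
    - [0, 0, 0, 0]

```text
t: 3.15
ee_pos: [0.4969, 0.039, 0.1439]
eef_rot: [-0.001, 0.993, 0.121, -0.001]
contact_force: [-0.2, -0.9, -0.5]
grip_width: 1.002
grip_force: 0.0
```

```bash
python3 - <<'E'
from h import *
import pickle
w=r.snapshot('wrist');pickle.dump(w,open('w1.pkl','wb'))
print(w['origin'],r.observe()['ee_pos'],r.observe()['joint_positions'].round(2))
p=proj(w,[.5486,-.1025,.065]);print(p)
u,v=p.astype(int);x0=max(0,min(u-50,460));y0=max(0,min(v-50,320))
im=np.zeros((600,800,3),np.uint8);im[:315,:420]=cv2.resize(w['frame'],(420,315),interpolation=cv2.INTER_AREA)
im[315:600,:]=0
c=cv2.resize(w['frame'][y0:y0+100,x0:x0+100],None,fx=5.9,fy=5.9,interpolation=3)
im[:590,210:800]=c;im[:157,:209]=cv2.resize(w['frame'],(209,157),interpolation=cv2.INTER_AREA)
save('w1',im);print(x0,y0)
E
```

```text
[0.56850188 0.05670489 0.30736222] [0.49713624 0.03727478 0.14418547] [ 0.43  0.17 -0.65  1.86  0.11  1.15 -1.58]
[459.86903008 195.71991169]
409 145
```

View pics/w1.png

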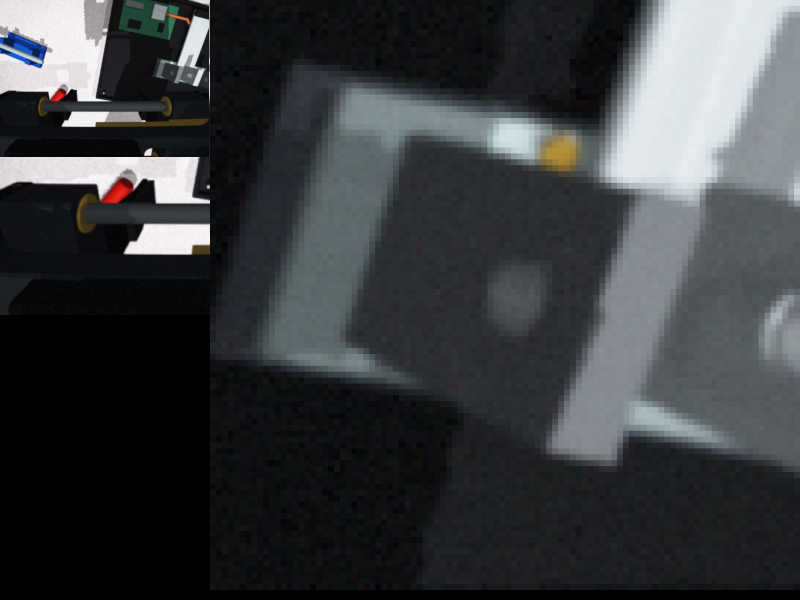

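The wrist crop shows the first lug's outer face. The hole is near (460.5,195), and the outer top edge runs from crop (635,190) to (548,455). The fingers and body sit at the bottom of the picture and do not block the view.

```bash
python3 - <<'E'
from h import *
import pickle
S=pickle.load(open('S.pkl','rb'));s=S['side'];w=pickle.load(open('w1.pkl','rb'))
yaw=np.radians(3.5);R=np.array([[np.cos(yaw),-np.sin(yaw)],[np.sin(yaw),np.cos(yaw)]])
o=np.array([.5779,-.151]);e=np.r_[o+R@[-.03,.05],.062];n=np.r_[R@[0,1],0]
W=lambda x,y:(409+(x-210)/5.9-.5,145+y/5.9-.5)
gd=lambda x,y:(250+(x-400)/4.2-.4,105+(y-260)/4.2-.4)
for nm,a,b in(('TR',(635,190),(589,400)),('TL',(548,455),(655,414)),('hole',(516,297),(621,431))):
    h=lineplane(w,*W(*a),e,n);h2=lineplane(s,*gd(*b),e,n)
    print(nm,'w',(h-e).round(4),h.round(4),'s',(h2-e).round(4),'tri',[np.round(k,4) for k in tri(w,W(*a),s,gd(*b))])
h=lineplane(w,*W(408,138),e,n);print('lower corners',h,lineplane(w,*W(345,335),e,n))
# back top edge corners (10mm behind)
print([onz(w,*W(*p),.083) .round(4).tolist() for p in((635,190),(548,455),(708,195),(618,465))])
E
```

```text
TR w [0.023  0.0014 0.0196] [ 0.5679 -0.1015  0.0816] s [0.0262 0.0016 0.0232] tri [array([ 0.568 , -0.0937,  0.0926]), np.float64(0.0002)]
TL w [-0.0133 -0.0008  0.0211] [ 0.5316 -0.1037  0.0831] s [-0.0162 -0.001   0.0247] tri [array([ 0.5306, -0.106 ,  0.0827]), np.float64(0.0034)]
hole w [0.0045 0.0003 0.0029] [ 0.5494 -0.1026  0.0649] s [0.0049 0.0003 0.0041] tri [array([ 0.5495, -0.1014,  0.0671]), np.float64(0.0003)]
lower corners [ 0.56637632 -0.10161138  0.02426543] [ 0.53312177 -0.10364532  0.02443127]
[[0.5679, -0.1005, 0.083], [0.5316, -0.1038, 0.083], [0.5698, -0.1103, 0.083], [0.5326, -0.1139, 0.083]]
```

```bash
python3 - <<'E'
from h import *
import pickle
t=pickle.load(open('S.pkl','rb'))['top'];g=t['frame'].max(2).astype(float)
def edge(pts,z,axis):
    P=[]
    for a in pts:
        pr=a[2]; 
        prof=g[a[0]:a[1],pr] if axis==0 else g[pr,a[0]:a[1]]
        d=np.abs(np.diff(prof));i=d.argmax();sl=slice(max(0,i-2),i+3);c=(d[sl]*(np.arange(len(d))[sl]+.5)).sum()/d[sl].sum()+a[0]
        P.append(onz(t,pr,c,z)[:2] if axis==0 else onz(t,c,pr,z)[:2])
    P=np.array(P);v=cv2.fitLine(P.astype(np.float32),cv2.DIST_HUBER,0,1e-4,1e-4).ravel()
    return np.degrees(np.arctan2(v[1],v[0])),v[2:],np.std((P-v[2:])@[-v[1],v[0]])
print('near',edge([(230,246,c) for c in range(308,395)],.0,0))
print('far',edge([(134,150,c) for c in range(330,438)],.022,0))
print('left',edge([(294,309,c) for c in range(150,232)],.022,1))
print('right',edge([(436,455,c) for c in range(150,205)],.022,1))
f=t['frame'].astype(int)
# pin shaft centreline: bright grey between blue, columns 208..250
P=[]
for c in range(193,250):
    col=f[185:222,c];red=(col[:,0]>1.8*col[:,1])&(col[:,0]>80)
    if red.sum()>4: P.append(onz(t,c,185+np.nonzero(red)[0].mean(),.042)[:2])
P=np.array(P);v=cv2.fitLine(P.astype(np.float32),2,0,1e-4,1e-4).ravel();print('handle',np.degrees(np.arctan2(v[1],v[0])),P.mean(0),len(P))
# cradle blue
m=((f[...,2]>1.6*f[...,0])&(f[...,2]>60)).astype(np.uint8);m[:, :200]=0;m[:185]=0;m[225:]=0;m[:,265:]=0
print(cv2.minAreaRect(cv2.findContours(m,0,2)[0][0]))
# front/bottom edge of cradle base
P=[]
for c in range(214,243):
    k=np.nonzero(m[:,c])[0]
    P.append(onz(t,c,k.max()+.5,.005)[:2])
P=np.array(P);v=cv2.fitLine(P.astype(np.float32),2,0,1e-4,1e-4).ravel();print('cradle',np.degrees(np.arctan2(v[1],v[0])))
E
```

```text
near (np.float32(-86.841995), array([ 0.43671906, -0.10259476], dtype=float32), np.float64(0.00024341802213125884))
far (np.float32(88.06295), array([ 0.71576315, -0.1605112 ], dtype=float32), np.float64(0.009743858091626614))
left (np.float32(3.38053), array([0.57386255, 0.05868433], dtype=float32), np.float64(0.00028458211443061523))
right (np.float32(11.934158), array([ 0.6103036 , -0.35433635], dtype=float32), np.float64(0.006460208407140772))
handle 81.54392 [0.52317944 0.34171407] 12
((227.731689453125, 212.08535766601562), (34.71199417114258, 10.476455688476562), 12.094757080078125)
cradle 80.58642
```

>>> move_arm:
  targets:
    - [0.32, -0.96, 0, 0]
    - [0.32, -0.96, 0, 0]
    - [0.32, -0.96, 0, 0]
    - [0.32, -0.96, 0, 0]
    - [0.32, -0.96, 0, 0]
    - [0.32, -0.96, 0, 0]
    - [0.32, -0.96, 0, 0]
    - [0.32, -0.96, 0, 0]
    - [0.33, -0.96, 0, 0]
    - [0.33, -0.96, 0, 0]

```text
t: 4.45
ee_pos: [0.5243, 0.3386, 0.1445]
eef_rot: [0.001, 0.993, 0.118, 0.0]
contact_force: [1.2, 0.5, 0.4]
grip_width: 0.999
grip_force: 0.0
```

>>> move_arm:
  targets:
    - [0, 0, 0, -0.96]
    - [0, 0, 0, -0.96]
    - [0, 0, 0, -0.96]
    - [0, 0, 0, -0.96]
    - [0, 0, 0, -0.96]
    - [0, 0, 0, -0.96]
    - [0, 0, 0, -0.96]
    - [0, 0, 0, 0]

```text
t: 5.45
ee_pos: [0.524, 0.3379, 0.1443]
eef_rot: [0.0, 0.762, 0.648, -0.0]
contact_force: [-1.1, 0.4, -0.3]
grip_width: 1.001
grip_force: 0.0
```

```bash
cat >> h.py <<'E'
def tool():
    q=r.observe();T=Ro.from_quat(np.array(q['eef_rot'])[[1,2,3,0]]).as_matrix()
    print('tcp',q['ee_pos'].round(4),'x az',np.degrees(np.arctan2(T[1,0],T[0,0])).round(2),'z',T[:,2].round(4),'F',np.round(q['contact_force'],1),'w',round(q['grip_width'],3),'gf',q['grip_force'],'t',q['t'],'q',q['joint_positions'].round(2))
    return q,T
E
python3 - <<'E'
from h import *
q,T=tool();w=r.snapshot('wrist');save('w2',w['frame'])
f=w['frame'].astype(int);m=((f[...,0]>1.8*f[...,1])&(f[...,0]>1.8*f[...,2])&(f[...,0]>80)).astype(np.uint8)
for c in cv2.findContours(m,0,2)[0]:
    if cv2.contourArea(c)>100:
        M=cv2.moments(c);p=(M['m10']/M['m00'],M['m01']/M['m00']);P=onz(w,*p,.042)
        b=cv2.minAreaRect(c);bp=np.array([onz(w,*k,.042)[:2] for k in cv2.boxPoints(b)])
        print(p,cv2.contourArea(c),P,b,bp.round(4).tolist(),'tool delta',T.T@(P-q['ee_pos']))
E
```

```text
tcp [0.524  0.3379 0.1443] x az 80.72 z [-2.e-04 -8.e-04 -1.e+00] F [-1.1  0.4 -0.3] w 1.001 gf 0.0 t 5.45 q [ 0.05  0.56 -0.95  1.53  0.46  1.3  -1.12]
(278.381805651275, 204.45968297725707) 725.5 [0.52152552 0.34109788 0.042     ] ((278.5, 204.5), (17.0, 45.0), 0.0) [[0.5103, 0.3209], [0.5175, 0.3628], [0.5325, 0.3604], [0.5259, 0.3183]] tool delta [ 0.0028842  -0.00297553  0.10229923]
```

View pics/w2.png

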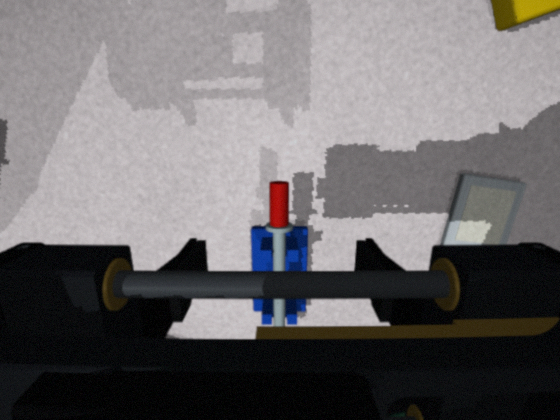

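The wrist view shows the red handle at (278,204), vertical in the picture and so aligned with the fingers, with the cradle just below it. I shift by a few mm and go down.

>>> move_arm:
  targets:
    - [0.07, -0.1, 0.9, 0]
    - [0, 0, 0.9, 0]
    - [0, 0, 0.9, 0]
    - [0, 0, 0.9, 0]
    - [0, 0, 0.45, 0]
    - [0, 0, 0, 0]

```text
t: 6.25
ee_pos: [0.5204, 0.3414, 0.0226]
eef_rot: [0.0, 0.762, 0.648, -0.001]
contact_force: [0.6, 0.7, 0.3]
grip_width: 0.998
grip_force: 0.0
```

>>> move_arm:
  targets:
    - [0, 0, 0, 0]
    - [0, 0, 0, 0]
    - [0, 0, 0, 0]
    - [0, 0, 0, 0]
    - [0, 0, 0, 0]
    - [0, 0, 0, 0]
    - [0, 0, 0, 0]
    - [0, 0, 0, 0]
  jaw: 0
  newtons: 25

```text
t: 7.25
ee_pos: [0.5206, 0.3419, 0.023]
eef_rot: [0.0, 0.761, 0.649, -0.0]
contact_force: [-0.2, 0.3, 0.4]
grip_width: 0.198
grip_force: 24.9
```

>>> move_arm:
  targets:
    - [0, 0, -0.2, 0]
    - [0, 0, -0.4, 0]
    - [0, 0, -0.5, 0]
    - [0, 0, -0.5, 0]
    - [0, 0, -0.5, 0]
    - [0, 0, -0.5, 0]
    - [0, 0, 0, 0]
  newtons: 45

```text
t: 8.12
ee_pos: [0.5211, 0.3424, 0.1025]
eef_rot: [0.0, 0.761, 0.649, 0.001]
contact_force: [0.2, 0.6, -1.9]
grip_width: 0.193
grip_force: 44.9
```

```bash
python3 - <<'E'
from h import *
q,T=tool();s=r.snapshot('side')
for d in(.02,-.024,-.152):
    P=q['ee_pos']+T@[d,0,-.0187];print(d,proj(s,P))
u,v=proj(s,q['ee_pos']+T@[-.07,0,-.02]).astype(int)
c=cv2.resize(s['frame'][max(0,v-55):v+55,u-70:u+70],None,fx=5,fy=5,interpolation=3);print(u-70,v-55);save('s3',c)
E
```

```text
tcp [0.5211 0.3424 0.1025] x az 80.88 z [ 1.9e-03  9.0e-04 -1.0e+00] F [ 0.2  0.6 -1.9] w 0.193 gf 44.86497938632965 t 8.125 q [ 0.03  0.6  -0.93  1.57  0.5   1.23 -1.15]
0.02 [226.32959777 278.45357667]
-0.024 [239.53359242 262.47855745]
-0.152 [274.70864461 219.90193507]
182 191
```

View pics/s3.png

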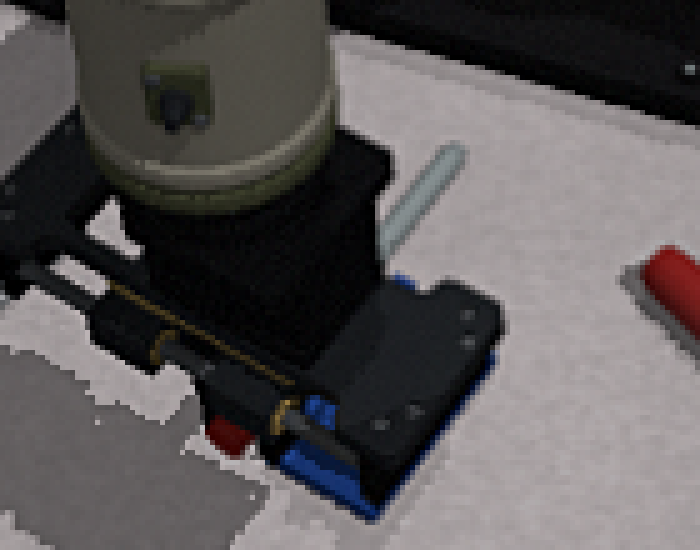

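The pin is held level. Its tip is at (273,220), against a predicted (275,220). Next I align it with the cover and bring it near the lug.

>>> move_arm:
  targets:
    - [0, 0, 0, -0.62]
    - [0, 0, 0, -0.61]
    - [-0.5, 0.02, 0, 0]
    - [-0.9, 0.02, 0, 0]
    - [-1, 0.02, 0, 0]
    - [-1, 0.02, 0, 0]
    - [-1, 0.02, 0, 0]
    - [-1, 0.02, 0, 0]
    - [-1, 0.02, 0, 0]
    - [-1, 0.02, 0, 0]
    - [-0.7, 0.02, 0, 0]
    - [0, 0, 0, 0]

```text
t: 9.68
ee_pos: [0.5394, 0.0965, 0.1005]
eef_rot: [0.0, 0.69, 0.724, -0.001]
contact_force: [-1.3, 1.3, -1.0]
grip_width: 0.196
grip_force: 44.9
```

>>> move_arm:
  targets:
    - [0, 0, 0.4, 0]
    - [0, 0, 0.5, 0]
    - [0, 0, 0.5, 0]
    - [0, 0, 0.4, 0]
    - [0, 0, 0, 0]
    - [0, 0, 0, 0]

```text
t: 10.42
ee_pos: [0.5397, 0.0998, 0.0473]
eef_rot: [0.0, 0.687, 0.727, 0.0]
contact_force: [-1.0, 0.1, -1.7]
grip_width: 0.194
grip_force: 44.9
```

```bash
python3 - <<'E'
from h import *
q,T=tool();s=r.snapshot('side');t=r.snapshot('top')
P=q['ee_pos']+T@[-.152,0,-.017];print('pred tip',P,proj(s,P),proj(t,P))
u,v=proj(s,P).astype(int);a=cv2.resize(s['frame'][v-30:v+30,u-40:u+40],None,fx=9,fy=9,interpolation=3)[:,:400*2]
print('side org',u-40,v-30)
U,V=proj(t,P).astype(int);b=cv2.resize(t['frame'][V-30:V+30,U-30:U+30],None,fx=6,fy=6,interpolation=3)
print('top org',U-30,V-30)
im=np.zeros((600,800,3),np.uint8)
a=cv2.resize(s['frame'][v-30:v+30,u-30:u+30],None,fx=6.6,fy=6.6,interpolation=3);b=cv2.resize(t['frame'][V-30:V+30,U-30:U+30],None,fx=6.6,fy=6.6,interpolation=3)
im[:396,:396]=a;im[:396,400:796]=b;save('s4',im[:400]);import pickle;pickle.dump((s,t),open('s4.pkl','wb'))
E
```

```text
tcp [0.5397 0.0998 0.0473] x az 93.19 z [ 4.e-04  1.e-04 -1.e+00] F [-1.   0.1 -1.7] w 0.194 gf 44.86494541168213 t 10.425 q [ 0.52  0.53 -0.96  1.81  0.49  1.06 -0.57]
pred tip [ 0.54813795 -0.05195283  0.0643009 ] [295.42726934 158.46982287] [341.48972882 194.79423914]
side org 255 128
top org 311 164
```

View pics/s4.png

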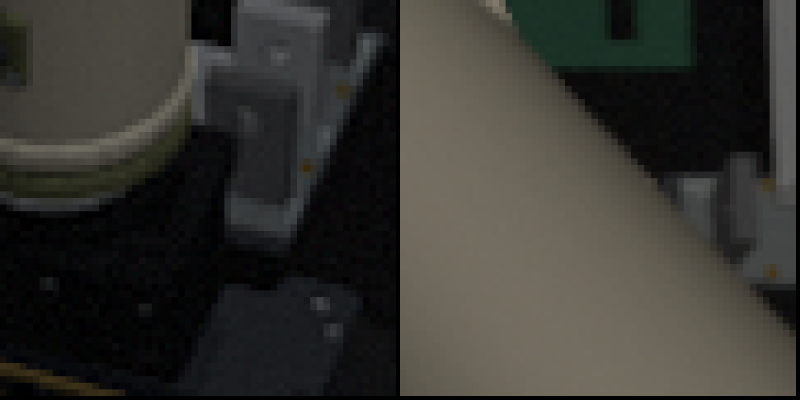

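The gripper hides the tip in both views. The hole is still at side pixel (302,146), which agrees with the earlier measurement, so I feel my way in with small steps.

>>> move_arm:
  targets:
    - [-0.3, -0.04, 0, 0]
    - [-0.5, 0, 0, 0]
    - [-0.4, 0, 0, 0]
    - [-0.2, 0, 0, 0]
    - [0, 0, 0, 0]
    - [0, 0, 0, 0]

```text
t: 11.28
ee_pos: [0.5405, 0.0581, 0.0471]
eef_rot: [-0.0, 0.687, 0.727, 0.0]
contact_force: [-0.1, 0.6, -0.0]
grip_width: 0.192
grip_force: 44.9
```

>>> move_arm:
  targets:
    - [-0.1, 0, 0, 0]
    - [-0.1, 0, 0, 0]
    - [0, 0, 0, 0]

```text
t: 11.65
ee_pos: [0.541, 0.0513, 0.047]
eef_rot: [0.0, 0.687, 0.726, -0.0]
contact_force: [-0.1, -0.1, -1.1]
grip_width: 0.191
grip_force: 44.9
```

>>> move_arm:
  targets:
    - [-0.07, 0, 0, 0]
    - [-0.07, 0, 0, 0]
    - [0, 0, 0, 0]

```text
t: 12.02
ee_pos: [0.5412, 0.0471, 0.047]
eef_rot: [0.0, 0.687, 0.726, -0.0]
contact_force: [-0.2, 0.2, -1.6]
grip_width: 0.19
grip_force: 44.9
```

>>> move_arm:
  targets:
    - [-0.07, 0, 0, 0]
    - [0, 0, 0, 0]

```text
t: 12.28
ee_pos: [0.5412, 0.0451, 0.047]
eef_rot: [0.0, 0.687, 0.726, -0.0]
contact_force: [0.9, 1.1, -1.1]
grip_width: 0.192
grip_force: 44.9
```

>>> move_arm:
  targets:
    - [-0.07, 0, 0, 0]
    - [0, 0, 0, 0]

```text
t: 12.52
ee_pos: [0.5413, 0.043, 0.047]
eef_rot: [0.0, 0.687, 0.726, -0.0]
contact_force: [0.8, 0.8, -1.6]
grip_width: 0.194
grip_force: 44.9
```

>>> move_arm:
  targets:
    - [-0.07, 0, 0, 0]
    - [0, 0, 0, 0]

```text
t: 12.78
ee_pos: [0.5414, 0.0408, 0.047]
eef_rot: [0.0, 0.687, 0.726, -0.0]
contact_force: [-0.4, -0.4, 0.0]
grip_width: 0.193
grip_force: 44.9
```

>>> move_arm:
  targets:
    - [-0.07, 0, 0, 0]
    - [0, 0, 0, 0]

```text
t: 13.02
ee_pos: [0.5416, 0.0387, 0.047]
eef_rot: [0.0, 0.687, 0.726, -0.0]
contact_force: [-1.3, 0.3, -0.6]
grip_width: 0.194
grip_force: 44.9
```

>>> move_arm:
  targets:
    - [-0.07, 0, 0, 0]
    - [-0.07, 0, 0, 0]
    - [0, 0, 0, 0]

```text
t: 13.4
ee_pos: [0.5419, 0.0345, 0.047]
eef_rot: [0.0, 0.687, 0.726, -0.0]
contact_force: [-0.6, -0.4, -0.6]
grip_width: 0.19
grip_force: 44.9
```

>>> move_arm:
  targets:
    - [-0.07, 0, 0, 0]
    - [-0.07, 0, 0, 0]
    - [0, 0, 0, 0]

```text
t: 13.78
ee_pos: [0.5421, 0.0303, 0.047]
eef_rot: [0.0, 0.687, 0.726, -0.0]
contact_force: [-0.9, 0.3, -1.4]
grip_width: 0.196
grip_force: 44.9
```

```bash
python3 - <<'E'
from h import *
q,T=tool();print(q['moment']);s=r.snapshot('side')
a=cv2.resize(s['frame'][115:175,265:345],None,fx=8,fy=8,interpolation=3);save('s5',a)
E
```

```text
tcp [0.5421 0.0303 0.047 ] x az 93.16 z [ 1.e-04 -3.e-04 -1.e+00] F [-0.9  0.3 -1.4] w 0.196 gf 44.86693561077118 t 13.775 q [ 0.65  0.51 -0.96  1.83  0.48  1.06 -0.44]
[ 0.019243    0.09677846 -0.18262276]
```

View pics/s5.png

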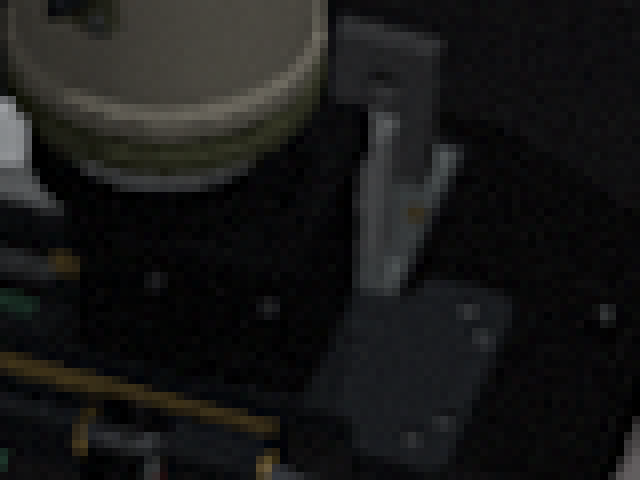

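>>> move_arm:
  targets:
    - [-0.13, 0, 0, 0]
    - [-0.13, 0, 0, 0]
    - [-0.13, 0, 0, 0]
    - [-0.13, 0, 0, 0]
    - [0, 0, 0, 0]

```text
t: 14.45
ee_pos: [0.5431, 0.0144, 0.047]
eef_rot: [0.0, 0.687, 0.726, -0.0]
contact_force: [0.3, -0.2, -1.2]
grip_width: 0.192
grip_force: 44.9
```

>>> move_arm:
  targets:
    - [-0.1, 0, 0, 0]
    - [-0.1, 0, 0, 0]
    - [0, 0, 0, 0]

```text
t: 14.82
ee_pos: [0.5433, 0.0087, 0.047]
eef_rot: [0.0, 0.687, 0.726, -0.0]
contact_force: [-0.8, -1.3, -0.9]
grip_width: 0.193
grip_force: 44.9
```

>>> move_arm:
  targets:
    - [-0.07, 0, 0, 0]
    - [-0.07, 0, 0, 0]
    - [0, 0, 0, 0]

```text
t: 15.2
ee_pos: [0.5436, 0.0046, 0.047]
eef_rot: [0.0, 0.687, 0.726, -0.0]
contact_force: [-0.2, -0.1, -1.5]
grip_width: 0.192
grip_force: 44.9
```

>>> move_arm:
  targets:
    - [-0.07, 0, 0, 0]
    - [-0.07, 0, 0, 0]
    - [0, 0, 0, 0]

```text
t: 15.58
ee_pos: [0.5438, 0.0003, 0.047]
eef_rot: [0.0, 0.687, 0.726, -0.0]
contact_force: [-0.5, -0.6, -1.3]
grip_width: 0.194
grip_force: 44.9
```

>>> move_arm:
  targets:
    - [-0.07, 0, 0, 0]
    - [-0.07, 0, 0, 0]
    - [0, 0, 0, 0]

```text
t: 15.95
ee_pos: [0.544, -0.0038, 0.047]
eef_rot: [0.0, 0.687, 0.726, -0.0]
contact_force: [-0.7, -0.1, -1.0]
grip_width: 0.198
grip_force: 44.9
```

>>> move_arm:
  targets:
    - [-0.07, 0, 0, 0]
    - [-0.07, 0, 0, 0]
    - [0, 0, 0, 0]

```text
t: 16.32
ee_pos: [0.5442, -0.0081, 0.047]
eef_rot: [0.0, 0.687, 0.726, -0.0]
contact_force: [-0.6, -0.3, -1.5]
grip_width: 0.19
grip_force: 44.9
```

>>> move_arm:
  targets:
    - [-0.1, 0, 0, 0]
    - [-0.1, 0, 0, 0]
    - [0, 0, 0, 0]

```text
t: 16.7
ee_pos: [0.5446, -0.0143, 0.047]
eef_rot: [0.0, 0.687, 0.726, -0.0]
contact_force: [-0.7, 0.0, -1.5]
grip_width: 0.193
grip_force: 44.9
```

>>> move_arm:
  targets:
    - [-0.1, 0, 0, 0]
    - [-0.1, 0, 0, 0]
    - [-0.1, 0, 0, 0]
    - [-0.1, 0, 0, 0]
    - [0, 0, 0, 0]

```text
t: 17.32
ee_pos: [0.5453, -0.0263, 0.047]
eef_rot: [0.0, 0.687, 0.726, -0.0]
contact_force: [0.0, -0.4, -2.2]
grip_width: 0.192
grip_force: 44.9
```

>>> move_arm:
  targets:
    - [-0.1, 0, 0, 0]
    - [-0.1, 0, 0, 0]
    - [-0.1, 0, 0, 0]
    - [0, 0, 0, 0]

```text
t: 17.82
ee_pos: [0.5457, -0.0352, 0.047]
eef_rot: [0.0, 0.687, 0.726, -0.0]
contact_force: [-0.4, -1.0, -3.8]
grip_width: 0.197
grip_force: 44.9
```

>>> move_arm:
  targets:
    - [-0.07, 0, 0, 0]
    - [-0.07, 0, 0, 0]
    - [0, 0, 0, 0]

```text
t: 18.2
ee_pos: [0.546, -0.0391, 0.047]
eef_rot: [0.0, 0.687, 0.726, -0.0]
contact_force: [-0.7, 0.3, -3.5]
grip_width: 0.19
grip_force: 44.9
```

>>> move_arm:
  targets:
    - [-0.07, 0, 0, 0]
    - [-0.07, 0, 0, 0]
    - [0, 0, 0, 0]

```text
t: 18.58
ee_pos: [0.5462, -0.0434, 0.047]
eef_rot: [0.0, 0.687, 0.726, -0.0]
contact_force: [-1.0, 0.7, -2.5]
grip_width: 0.191
grip_force: 44.9
```

>>> move_arm:
  targets:
    - [-0.07, 0, 0, 0]
    - [-0.07, 0, 0, 0]
    - [0, 0, 0, 0]

```text
t: 18.95
ee_pos: [0.5463, -0.0471, 0.0469]
eef_rot: [-0.0, 0.687, 0.726, 0.0]
contact_force: [-0.4, 3.9, -5.3]
grip_width: 0.19
grip_force: 44.9
```

>>> move_arm:
  targets:
    - [0, 0, 0.025, 0]
    - [0, 0, 0, 0]

```text
t: 19.2
ee_pos: [0.5465, -0.0477, 0.0463]
eef_rot: [0.0, 0.687, 0.726, -0.0]
contact_force: [-0.3, 1.0, -2.9]
grip_width: 0.19
grip_force: 44.9
```

>>> move_arm:
  targets:
    - [-0.05, 0, 0.01, 0]
    - [0, 0, 0, 0]

```text
t: 19.45
ee_pos: [0.5466, -0.0492, 0.046]
eef_rot: [0.0, 0.687, 0.726, -0.0]
contact_force: [-0.6, 2.0, -2.2]
grip_width: 0.191
grip_force: 44.9
```

```bash
python3 -c "
from h import *
q,T=tool();print(q['moment'])"
```

```text
tcp [ 0.5466 -0.0492  0.046 ] x az 93.16 z [ 2.e-04 -5.e-04 -1.e+00] F [-0.6  2.  -2.2] w 0.191 gf 44.86109018325806 t 19.45 q [ 0.78  0.52 -0.94  1.81  0.48  1.06 -0.29]
[ 0.32579473 -0.1129735  -0.07089659]
```

>>> move_arm:
  targets:
    - [-0.07, 0, 0, 0]
    - [0, 0, 0, 0]

```text
t: 19.7
ee_pos: [0.5467, -0.0512, 0.046]
eef_rot: [0.0, 0.687, 0.726, -0.0]
contact_force: [0.2, 2.3, -2.9]
grip_width: 0.19
grip_force: 44.9
```

>>> move_arm:
  targets:
    - [-0.07, 0, 0, 0]
    - [0, 0, 0, 0]

```text
t: 19.95
ee_pos: [0.5468, -0.0531, 0.046]
eef_rot: [0.0, 0.687, 0.726, -0.0]
contact_force: [0.6, 1.8, -3.4]
grip_width: 0.196
grip_force: 44.9
```

Progress is smooth and the forces are low. I continue toward the collar, expected at TCP y of about -0.078.

>>> move_arm:
  targets:
    - [-0.07, 0, 0.01, 0]
    - [-0.07, 0, 0, 0]
    - [0, 0, 0, 0]

```text
t: 20.32
ee_pos: [0.5471, -0.0578, 0.0458]
eef_rot: [0.0, 0.687, 0.726, -0.0]
contact_force: [0.8, -0.0, -2.6]
grip_width: 0.196
grip_force: 44.9
```

>>> move_arm:
  targets:
    - [-0.07, 0, 0, 0]
    - [-0.07, 0, 0, 0]
    - [0, 0, 0, 0]

```text
t: 20.7
ee_pos: [0.5472, -0.0617, 0.0457]
eef_rot: [0.0, 0.687, 0.726, -0.0]
contact_force: [-0.1, 0.8, -2.7]
grip_width: 0.194
grip_force: 44.9
```

>>> move_arm:
  targets:
    - [-0.07, 0, 0, 0]
    - [-0.07, 0, 0, 0]
    - [0, 0, 0, 0]

```text
t: 21.08
ee_pos: [0.5475, -0.0659, 0.0457]
eef_rot: [0.0, 0.687, 0.726, -0.0]
contact_force: [0.2, 1.3, -3.8]
grip_width: 0.193
grip_force: 44.9
```

>>> move_arm:
  targets:
    - [-0.07, 0, 0, 0]
    - [-0.07, 0, 0, 0]
    - [0, 0, 0, 0]

```text
t: 21.45
ee_pos: [0.5477, -0.07, 0.0457]
eef_rot: [0.0, 0.687, 0.726, -0.0]
contact_force: [0.4, 1.8, -4.3]
grip_width: 0.195
grip_force: 44.9
```

>>> move_arm:
  targets:
    - [-0.05, 0, 0.01, 0]
    - [-0.05, 0, 0, 0]
    - [0, 0, 0, 0]

```text
t: 21.82
ee_pos: [0.5479, -0.0732, 0.0455]
eef_rot: [0.0, 0.687, 0.726, -0.0]
contact_force: [1.4, 0.5, -2.2]
grip_width: 0.19
grip_force: 44.9
```

>>> move_arm:
  targets:
    - [-0.05, 0, 0, 0]
    - [0, 0, 0, 0]

```text
t: 22.08
ee_pos: [0.548, -0.0744, 0.0454]
eef_rot: [0.0, 0.687, 0.726, -0.0]
contact_force: [2.3, 0.9, -3.5]
grip_width: 0.194
grip_force: 44.9
```

>>> move_arm:
  targets:
    - [-0.05, 0, 0, 0]
    - [0, 0, 0, 0]

```text
t: 22.32
ee_pos: [0.548, -0.0759, 0.0454]
eef_rot: [0.0, 0.687, 0.726, -0.0]
contact_force: [1.7, 1.1, -2.7]
grip_width: 0.195
grip_force: 44.9
```

>>> move_arm:
  targets:
    - [-0.04, 0, 0, 0]
    - [0, 0, 0, 0]

```text
t: 22.58
ee_pos: [0.5481, -0.077, 0.0454]
eef_rot: [0.0, 0.687, 0.726, 0.0]
contact_force: [1.9, 1.6, -1.9]
grip_width: 0.194
grip_force: 44.9
```

>>> move_arm:
  targets:
    - [-0.04, 0, 0, 0]
    - [0, 0, 0, 0]

```text
t: 22.82
ee_pos: [0.5481, -0.0782, 0.0454]
eef_rot: [0.0, 0.687, 0.726, -0.0]
contact_force: [0.8, 1.3, -2.7]
grip_width: 0.195
grip_force: 44.9
```

>>> move_arm:
  targets:
    - [-0.03, 0, 0, 0]
    - [0, 0, 0, 0]

```text
t: 23.08
ee_pos: [0.5482, -0.0791, 0.0454]
eef_rot: [0.0, 0.687, 0.726, 0.0]
contact_force: [1.7, 1.9, -3.6]
grip_width: 0.193
grip_force: 44.9
```

>>> move_arm:
  targets:
    - [-0.03, 0, 0, 0]
    - [0, 0, 0, 0]

```text
t: 23.32
ee_pos: [0.5482, -0.08, 0.0454]
eef_rot: [0.0, 0.687, 0.726, -0.0]
contact_force: [2.1, 2.0, -3.5]
grip_width: 0.196
grip_force: 44.9
```

>>> move_arm:
  targets:
    - [-0.03, 0, 0, 0]
    - [0, 0, 0, 0]

```text
t: 23.58
ee_pos: [0.5483, -0.0803, 0.0454]
eef_rot: [-0.0, 0.687, 0.727, 0.0]
contact_force: [1.8, 4.6, -4.0]
grip_width: 0.19
grip_force: 44.9
```

>>> move_arm:
  targets:
    - [-0.03, 0, 0, 0]
    - [0, 0, 0, 0]

```text
t: 23.82
ee_pos: [0.5483, -0.0803, 0.0454]
eef_rot: [-0.001, 0.687, 0.727, 0.001]
contact_force: [1.6, 7.1, -3.3]
grip_width: 0.193
grip_force: 44.9
```

>>> move_arm:
  targets:
    - [-0.03, 0, 0, 0]
    - [0, 0, 0, 0]

```text
t: 24.08
ee_pos: [0.5483, -0.0804, 0.0454]
eef_rot: [-0.001, 0.687, 0.727, 0.001]
contact_force: [0.5, 9.8, -3.8]
grip_width: 0.194
grip_force: 44.9
```

The collar seated sharply at TCP y = -0.0803. I ease off a little, release, and lift away.

>>> move_arm:
  targets:
    - [0.04, 0, 0, 0]
    - [0, 0, 0, 0]

```text
t: 24.32
ee_pos: [0.5482, -0.0804, 0.0454]
eef_rot: [-0.0, 0.687, 0.727, 0.0]
contact_force: [1.9, 6.6, -3.7]
grip_width: 0.193
grip_force: 44.9
```

>>> move_arm:
  targets:
    - [0, 0, 0, 0]
    - [0, 0, 0, 0]
    - [0, 0, 0, 0]
    - [0, 0, 0, 0]
    - [0, 0, 0, 0]
  jaw: 50

```text
t: 24.95
ee_pos: [0.5483, -0.0816, 0.0454]
eef_rot: [0.0, 0.687, 0.726, -0.0]
contact_force: [-0.0, -0.6, -1.0]
grip_width: 0.49
grip_force: 0.0
```

>>> move_arm:
  targets:
    - [0, 0, -0.3, 0]
    - [0, 0, -0.6, 0]
    - [0, 0, -1, 0]
    - [0, 0, -1, 0]
    - [0, 0, -1, 0]
    - [0.5, 0, -1, 0]
    - [1, 0, 0, 0]
    - [1, 0, 0, 0]
    - [0, 0, 0, 0]

```text
t: 26.08
ee_pos: [0.5441, -0.0035, 0.194]
eef_rot: [0.001, 0.686, 0.728, 0.001]
contact_force: [-0.4, -0.9, 0.1]
grip_width: 0.5
grip_force: 0.0
```

```bash
python3 - <<'E'
from h import *
q,T=tool();s=r.snapshot('side');w=r.snapshot('wrist')
e=np.array([.5497,-.1026,.0645])
print(proj(s,e),proj(w,e))
im=np.zeros((420,800,3),np.uint8);im[:400,:400]=cv2.resize(s['frame'][115:175,270:330],(400,400),interpolation=3)
im[:300,400:]=cv2.resize(w['frame'],(400,300),interpolation=cv2.INTER_AREA);save('end',im)
E
```

```text
tcp [ 0.5441 -0.0035  0.194 ] x az 93.45 z [ 1.7e-03  1.0e-04 -1.0e+00] F [-0.4 -0.9  0.1] w 0.5 gf 0.0 t 26.075 q [ 0.81  0.34 -1.06  1.68  0.31  1.31 -0.25]
[302.2324119  145.78365849] [281.20317372 286.7760566 ]
```

View pics/end.png

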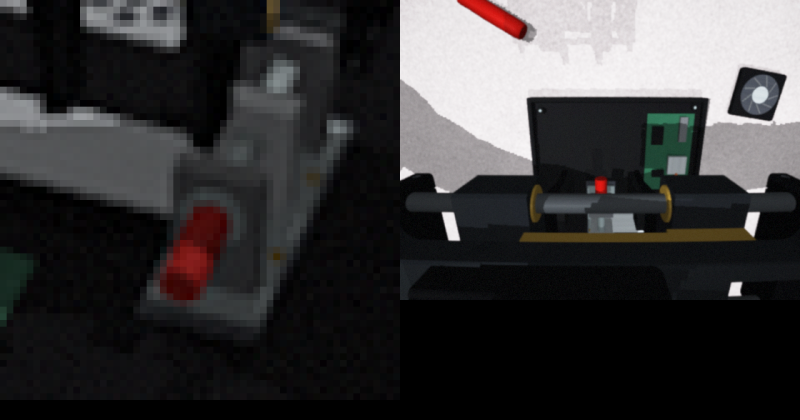

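The side view shows the red handle on the first lug at crop (195,255), with the collar against the face and the tip out beyond the second lug at (282,75). The gripper is clear.

```bash
python3 -c "
from rig import r
print(r.hand_in())"
```

```text
the job is handed in; nothing more can be done
None
```

The hinge pin went through the first lug, the stand's eye and the second lug, was seated with its collar against the first lug at about 10 N axial, then released, and the job was handed in at about 26 s (no verdict was returned).

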